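Set out the staining corner beside the microscope

TASK

Set out the staining corner: on the steel tray's three black pads, stand the amber bottle on the pad next to the tray's blue grip, the violet bottle on the pad at the opposite end, and the clear white-capped bottle on the pad between them. Stand the green-lidded jar on the middle of the slide warmer's black plate and put the yellow-lidded dish right way up and centred on top of the jar. Leave the red pot and the blue timer where they are.

Things in the scene. Friction and masses are not known exactly. Their poses are not given: they have to be found in the camera images.
- amber_mid (a point): Amber (brown) glass bottle with a black cap, 85 mm tall: body 36 mm in diameter and 56 mm high, then a short shoulder and a cap 22 mm in diameter; 90 g give or take. Loose, upright. The point is its centre, 42.5 mm above its underside, on its axis (z up).
- violet_mid (a point): Violet bottle with a violet cap, 85 mm tall: body 36 mm in diameter and 56 mm high, then a short shoulder and a cap 22 mm in diameter; 90 g give or take. Loose, upright. The point is its centre, 42.5 mm above its underside, on its axis (z up).
- clear_mid (a point): Clear, pale bottle with a white cap, 85 mm tall: body 36 mm in diameter and 56 mm high, then a short shoulder and a cap 22 mm in diameter; 90 g give or take. Loose, upright. The point is its centre, 42.5 mm above its underside, on its axis (z up).
- jar_mid (a point): Squat round staining jar of green glass with a flat green lid that does not come off: body 52 mm in diameter, 50 mm high; lid 56 mm in diameter, 12 mm thick; 62 mm tall in all, flat on top; about 200 g. Loose, upright. The point is its centre, 31 mm above its underside, on its axis (z up).
- dish_mid (a point): Low round specimen dish: white body 52 mm in diameter, 14 mm high, under a flat yellow lid 56 mm in diameter, 10 mm thick, that does not come off; 24 mm tall in all; about 60 g. Loose, lid up. The point is its centre, 12 mm above its underside, on its axis (z up).
- tray: Low stainless steel tray, fixed, 220 mm long (its x) by 84 mm wide (its y), rim 10 mm high. A blue grip, 60 mm wide, sticks out 16 mm at its +x end, and so tells the two ends apart; the tray may lie turned any way. On its floor are three black rubber pads, 44 mm in diameter, at x = +70 mm (next to the grip), 0 and -70 mm, all at y = 0; their tops are 6 mm above the origin. Origin: centre of its underside, on the table.
- warmer: Slide warmer, fixed: white box 130 mm (its x) by 110 mm (its y), with a blue stripe along its front (-x) edge and a square black plate, 96 by 96 mm, on top. The middle of the plate is at x = +10 mm, y = 0, and its surface 35 mm above the origin. Origin: centre of its underside, on the table.
- canister_mid (a point): Red plastic specimen pot, 42 mm in diameter, 54 mm tall, loose, about 250 g; not part of the job. The point is its centre, 27 mm above its underside.
- timer_mid (a point): Blue bench timer with a white dial, 56 by 56 mm, 24 mm tall, loose, about 150 g; not part of the job. The point is its centre, 12 mm above its underside.
Mind the look-alikes: they are no part of the job. Of the things that look like the part that bears jar_mid, the smallest one is meant.

How it is judged:
By the outcome, as a careful person would: the job done as asked, in the order asked, and still so for the second after the job is handed in, with the robot touching nothing.
It also fails if it takes over 141 s, if anything falls off the work surface, if the arm or the gripper's body presses on something with over 40 N, if the wrist force passes 120 N, or if a joint passes its speed limit or range.

ROBOT

A 6-joint arm with a two-finger parallel gripper is mounted at the origin on the work surface. World frame = base frame: x ahead of the robot, y to its left, z up, the work surface at z = 0. Lengths are in m, angles in rad, forces in N, time in s.
With the tool pointing down it reaches from about 0.25 to 0.725 m from the base axis. Payload 4 kg.
Tool frame: the origin (TCP) lies on the centre line of the jaws, within the pads' length; the fingertips stand 14 mm ahead of it and the grasp point (between the pads) lies 5 mm behind it; z points along the fingers, x is the direction in which the jaws open and shut, and the axes are right-handed (so a half turn about z gives the same grasp; the last joint's range is limited). The gripper opens to 85 mm and grips with 20 to 120 N. Pads are 22 mm wide; open, the fingers measure 114 mm over their backs; the gripper's body (76 mm by 85 mm) begins 54 mm behind the grasp point. The pads swing forward as they close: fully open they stand 13 mm farther back than shut.
Start: joints at [1.247, 0.241, 0.005, 1.335, 0, 1.571], TCP at [0.159, 0.474, 0.245] pointing down, gripper open.
Joint ranges: [-2.72, 2.72], [-1.05, 1.87], [-1.09, 1.28], [-1.99, 2.15], [-1.42, 1.44], [-3.14, 3.14]. Speed limits (rad/s): [2.79, 2.79, 3.14, 3.14, 3.14, 3.14].

INTERFACE

Orientations are given as a unit quaternion [x, y, z, w].
In Python, from workcell import bot gives the robot as it stands.
- The arm moves only by the tool play_rows, never from a script. Its argument "motion" is a list of rows, each an object with "fingers": the closure, from -1 (fully open) to 1 (shut), so that 0 is half open; "translation": the shift along the tool's x, y, z in cm, a list of three; "roll": the turn about the tool's z in degrees. A call has 1 to 20 rows; each row is the pose to reach, as a shift and turn from the pose commanded when the call began, along the tool's axes at that moment; what a row does not reach only later rows make up. A row lasts 1/12 s, in which the tool goes at most 41.7 mm and 7.16 degrees, less where a joint would pass 70% of its speed; a pose out of reach is approached as far as the arm can. A call with a gripper value outside its range is refused whole. The fingers move at their own pace and stop on an object; the grip force is fixed at half the most. Time passes only in rows, so rows that repeat a pose let the fingers close. It gives the time, the measured TCP pose, the force and the opening at its end, in the units of the state.
- bot.get_obs(): the state, without advancing time (a new reading comes with each control period).
- bot.camera(name): name is "side" or "top" or "wrist"; returns a dict with "pixels" (400x640x3 uint8, red, green, blue), "intrinsics" (3x3 intrinsics, pixels), "world_to_cam" (4x4, takes a point from world to camera coordinates). Camera axes: x right, y down, z forward; pixel columns grow to the right and rows downward; lengths in m; the calibration is good to about 2 mm. A picture is of the moment at which its call begins. There is no depth.
- bot.job_done(): hands the job in, once; it reports no verdict.
The state is a dict: "clock": time; "joint_pos": joint angles; "joint_vel": joint speeds; "tau": joint torques, N m; "eef_pos": TCP position; "tool_rot": TCP orientation; "ft_force": force on the tool from outside, world axes, zero at the start; "ft_torque": the same for the moment, N m; "grip_width": finger opening in m.
Only numpy, scipy, OpenCV 4.12 (cv2) and the standard library are available. Lean on these libraries where they do the work, as an engineer would, in place of code of your own. Each camera call takes 0.05 s, during which the arm holds its last target. There are 200 camera calls.

## Working session

There is one attempt and no reset: what is moved stays moved. The work goes in short steps, Python scripts to look and compute and a tool call to move; the robot and the scene stay as the last step left them, time stands still between calls to the robot, and variables do not carry over. Pictures are saved under pics/ and viewed, about 12 in all and at most 16, crops included, and the job is handed in when it is done.

Besides the shell and the picture viewer there is one more tool, called after "Emit:" as a command line: name --argument value ..., lists and objects as JSON in quotes. play_rows: Moves the arm, as the interface text tells. Its arguments: {"type":"object","properties":{"motion":{"type":"array","items":{"type":"object","properties":{"fingers":{"type":"number"},"translation":{"type":"array","items":{"type":"number"}},"roll":{"type":"number"}}}}},"required":["motion"]}

```bash
ls; mkdir -p pics; cat > h.py <<'E'
import numpy as np, cv2
from workcell import bot
def snap(n,f):
    c=bot.camera(n); cv2.imwrite(f'pics/{f}.png',c['pixels'][:,:,::-1]); np.savez(f'pics/{f}.npz',**{k:np.array(v) for k,v in c.items()}); return c
def load(f): return np.load(f'pics/{f}.npz')
def ray(c,u,v,z):
    K=np.array(c['intrinsics']);T=np.array(c['world_to_cam']);R=T[:3,:3];o=-R.T@T[:3,3]
    d=R.T@np.linalg.inv(K)@[u,v,1]; return o+d*(z-o[2])/d[2]
def proj(c,p):
    K=np.array(c['intrinsics']);T=np.array(c['world_to_cam']);q=K@(T[:3,:3]@np.array(p)+T[:3,3]); return q[:2]/q[2]
E
python3 - <<'E'
from h import *
for n in ['top','side']:
    c=snap(n,n+'0'); T=c['world_to_cam']; print(n,c['intrinsics'],-T[:3,:3].T@T[:3,3],T[:3,:3])
print(bot.get_obs())
E
```

```text
pics
top [[371.7518323    0.         322.64018697]
 [  0.         371.7518323  195.46151733]
 [  0.           0.           1.        ]] [0.27129307 0.0031966  1.14945358] [[-0.00820604 -0.99996527  0.00145667]
 [-0.98274401  0.0077955  -0.18480648]
 [ 0.18478871 -0.00294806 -0.98277385]]
side [[503.5221961    0.         315.40929556]
 [  0.         503.5221961  206.45378974]
 [  0.           0.           1.        ]] [ 0.40352594 -0.90287875  1.01604414] [[ 0.99468419 -0.10154882 -0.01706446]
 [-0.08508987 -0.71724824 -0.69160298]
 [ 0.05799201  0.68937856 -0.72207626]]
{'clock': 0.1, 'joint_pos': array([ 1.24697153e+00,  2.41313626e-01,  3.88624799e-03,  1.33519399e+00,
       -3.37690986e-05,  1.57083639e+00]), 'joint_vel': array([-0.00091229, -0.00115937,  0.00322257, -0.00011352, -0.00069458,
        0.00196132]), 'tau': array([ 7.55892142e-04, -3.73138475e+01,  2.53010094e+01,  1.08283284e-02,
        1.20869431e-04, -4.55765772e-06]), 'eef_pos': array([0.15893993, 0.47351264, 0.24452436]), 'tool_rot': array([ 8.11859513e-01,  5.83852121e-01, -7.30958926e-04,  5.46514506e-04]), 'ft_force': array([-0.85631086,  0.30874648, -0.06210293]), 'ft_torque': array([-0.01548354, -0.01655848, -0.03030882]), 'grip_width': 0.0855966612210591}
```

View pics/top0.png

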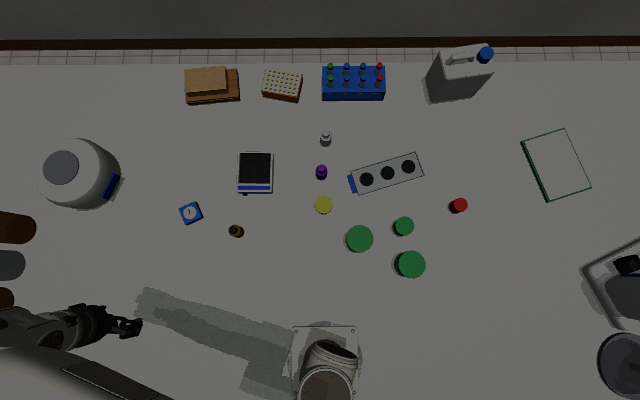

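View pics/side0.png

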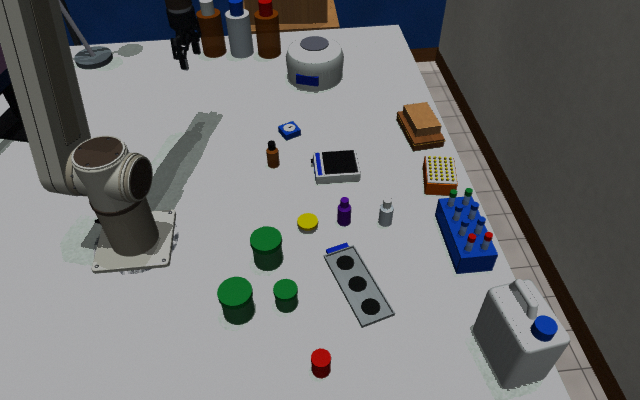

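The top view shows three green-lidded jars: (359,239), (411,264) and the smallest at (404,226), which fits the description. Amber is at (236,231), violet (321,171), clear (326,137), dish (324,205), tray (387,173) with its grip on the left, and warmer plate (255,168). Other things that could be confused are the big amber and clear bottles at the left edge, the red pot (459,205) and the timer (191,213).

```bash
cat > m.py <<'E'
from h import *
def blobs(c,lo,hi,roi,amin=15):
    h=cv2.cvtColor(c['pixels'],cv2.COLOR_RGB2HSV); m=cv2.inRange(h,lo,hi); r=np.zeros_like(m); x0,y0,x1,y1=roi; r[y0:y1,x0:x1]=m[y0:y1,x0:x1]
    n,l,s,ce=cv2.connectedComponentsWithStats(r); return [(s[i][:5].tolist(),ce[i].round(1).tolist(), l==i) for i in range(1,n) if s[i][4]>=amin]
E
python3 - <<'E'
from m import *
t=load('top0'); s=load('side0')
specs={'jar':((50,120,60),(75,255,255),.062,(330,205,440,290),(200,220,310,330)),
'dish':((22,120,80),(35,255,255),.024,(305,190,345,220),(290,205,325,240)),
'violet':((130,100,30),(150,255,255),.085,(305,155,340,190),(330,190,360,230)),
'red':((0,150,60),(6,255,255),.054,(440,190,480,220),(300,340,340,380)),
'amber':((3,100,30),(20,255,255),.03,(220,215,250,245),(260,135,285,170)),
'blue':((105,130,60),(125,255,255),.0,(170,140,380,230),(270,115,355,260)),
}
for k,(lo,hi,z,r1,r2) in specs.items():
    for nm,c,r in(('top',t,r1),('side',s,r2)):
        for st,ce,_ in blobs(c,lo,hi,r):
            print(k,nm,st,ce,ray(c,*ce,z)[:2].round(4), 'w@z', (st[2]*np.linalg.norm(ray(c,ce[0]+.5,ce[1],z)-ray(c,ce[0]-.5,ce[1],z))).round(3))
# dark discs on tray and plate
g=cv2.cvtColor(t['pixels'],cv2.COLOR_RGB2GRAY)
for nm,roi,z in(('pads',(345,150,430,200),.006),('plate',(235,150,277,185),.035)):
    x0,y0,x1,y1=roi; m=(g[y0:y1,x0:x1]<45).astype(np.uint8); n,l,st,ce=cv2.connectedComponentsWithStats(m)
    for i in range(1,n):
        if st[i][4]>40: u=ce[i]+[x0,y0]; print(nm,st[i].tolist(),u.round(1),ray(t,*u,z).round(4)); 
im=cv2.resize(t['pixels'][115:285,175:475,::-1],None,fx=2.66,fy=2.66,interpolation=cv2.INTER_CUBIC); cv2.imwrite('pics/c1.png',cv2.convertScaleAbs(im,alpha=1.6))
E
```

```text
jar top [396, 217, 18, 18, 264] [404.3, 225.3] [ 0.3848 -0.2388] w@z 0.053
jar top [347, 225, 26, 27, 555] [359.4, 238.2] [ 0.3482 -0.1061] w@z 0.076
jar top [398, 251, 28, 27, 575] [411.5, 264.0] [ 0.2731 -0.2541] w@z 0.081
jar side [250, 227, 32, 24, 599] [265.2, 238.3] [ 0.3454 -0.0861] w@z 0.08
jar side [217, 277, 35, 29, 783] [234.2, 291.0] [ 0.2702 -0.2345] w@z 0.08
jar side [273, 279, 24, 20, 382] [284.9, 288.6] [ 0.385 -0.241] w@z 0.055
dish top [315, 196, 18, 18, 244] [323.3, 204.3] [ 0.4553 -0.002 ] w@z 0.055
dish side [297, 213, 21, 16, 260] [307.1, 220.5] [ 0.456  -0.0046] w@z 0.056
violet top [316, 165, 11, 11, 97] [320.9, 170.1] [0.5476 0.0045] w@z 0.032
violet side [338, 197, 13, 29, 309] [343.8, 211.7] [ 0.5478 -0.0408] w@z 0.033
red top [454, 198, 14, 14, 144] [460.3, 204.2] [ 0.4475 -0.411 ] w@z 0.042
red side [311, 349, 20, 29, 335] [320.6, 359.4] [ 0.4473 -0.4174] w@z 0.041
amber top [229, 225, 12, 12, 59] [235.8, 230.8] [0.3757 0.262 ] w@z 0.036
amber side [266, 148, 13, 20, 194] [272.4, 157.7] [0.3753 0.2549] w@z 0.039
blue top [347, 174, 10, 19, 87] [351.7, 183.2] [ 0.5262 -0.0926] w@z 0.032
blue top [238, 186, 32, 4, 127] [253.6, 187.5] [0.5147 0.2176] w@z 0.101
blue top [179, 202, 22, 22, 167] [190.0, 212.7] [0.436  0.4137] w@z 0.069
blue side [278, 121, 22, 16, 116] [288.8, 128.7] [0.4342 0.4292] w@z 0.072
blue side [315, 153, 7, 22, 90] [318.2, 163.4] [0.512  0.2467] w@z 0.021
blue side [326, 243, 23, 11, 99] [336.7, 247.6] [ 0.5249 -0.0861] w@z 0.06
pads [56, 10, 14, 13, 143] [407.8 166.2] [ 0.5788 -0.2717  0.006 ]
pads [36, 16, 14, 14, 143] [387.1 172.6] [ 0.5584 -0.205   0.006 ]
pads [15, 23, 13, 13, 143] [366.1 179. ] [ 0.5381 -0.1377  0.006 ]
pads [3, 24, 10, 19, 85] [352.  183.4] [ 0.5241 -0.093   0.006 ]
plate [4, 3, 32, 30, 925] [254.3 167.5] [0.5704 0.2105 0.035 ]
```

View pics/c1.png

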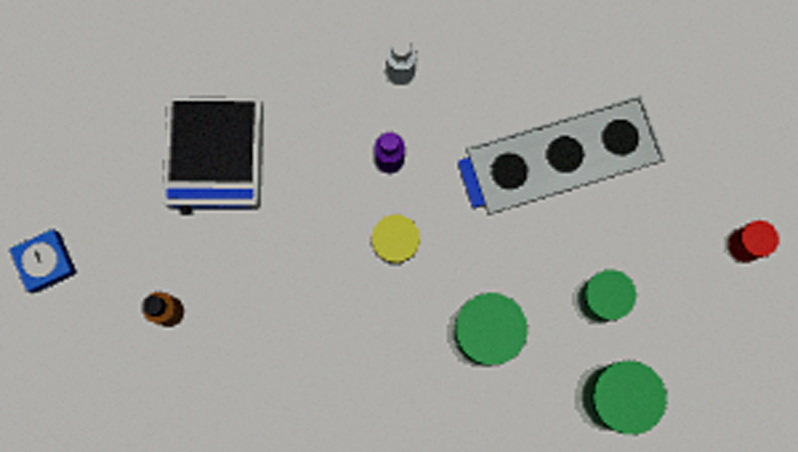

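The close crop confirms the choice. The jar is the small green one (53–55 mm lid, against 76–81 mm for the others), and the tray grip is at pixel (352,183), so the amber pad is the one near (366,179). Next I'll move above the amber bottle and look with the wrist camera.

```bash
cat > go.py <<'E'
from h import *
from scipy.spatial.transform import Rotation as Ro
def go(*tgts, obs=None):
    o=obs or bot.get_obs(); R=Ro.from_quat(o['tool_rot']).as_matrix(); yaw=np.degrees(np.arctan2(R[1,0],R[0,0]))
    print('t',round(o['clock'],2),'at',o['eef_pos'].round(4),'yaw',yaw.round(1),'w',o['grip_width'].round(4))
    for x,y,z,ps in tgts:
        r=(yaw-ps+90)%180-90
        d=np.array([x,y,z])-o['eef_pos']; print((x,y,z,ps),'trans cm',(R.T@d*100).round(2),'roll',r.round(1))
E
python3 -c "
from go import *
go((.376,.258,.2,17))"
```

```text
Traceback (most recent call last):
  File "go.py", line 5, in go
    print('t',round(o['clock'],2),'at',o['eef_pos'].round(4),'yaw',yaw.round(1),'w',o['grip_width'].round(4))
                                                                                    ^^^^^^^^^^^^^^^^^^^^^
AttributeError: 'float' object has no attribute 'round'
```

```bash
sed -i "s/o\['grip_width'\].round(4)/round(o['grip_width'],4)/" go.py
python3 -c "
from go import *
go((.376,.258,.2,17))"
```

```text
t 0.1 at [0.1589 0.4735 0.2445] yaw 71.4 w 0.0856
(0.376, 0.258, 0.2, 17) trans cm [-13.52  27.44   4.48] roll 54.4
```

Emit:
play_rows --motion '[{"fingers": -1,"translation": [-13.5,27.4,4.5],"roll": 54.4},{"fingers": -1,"translation": [-13.5,27.4,4.5],"roll": 54.4},{"fingers": -1,"translation": [-13.5,27.4,4.5],"roll": 54.4},{"fingers": -1,"translation": [-13.5,27.4,4.5],"roll": 54.4},{"fingers": -1,"translation": [-13.5,27.4,4.5],"roll": 54.4},{"fingers": -1,"translation": [-13.5,27.4,4.5],"roll": 54.4},{"fingers": -1,"translation": [-13.5,27.4,4.5],"roll": 54.4},{"fingers": -1,"translation": [-13.5,27.4,4.5],"roll": 54.4},{"fingers": -1,"translation": [-13.5,27.4,4.5],"roll": 54.4},{"fingers": -1,"translation": [-13.5,27.4,4.5],"roll": 54.4},{"fingers": -1,"translation": [-13.5,27.4,4.5],"roll": 54.4},{"fingers": -1,"translation": [-13.5,27.4,4.5],"roll": 54.4}]'

```text
clock: 1.1
eef_pos: [0.3751, 0.2597, 0.2004]
tool_rot: [0.989, 0.15, -0.0, -0.0]
ft_force: [-0.4, -0.8, 0.0]
grip_width: 0.0852
```

```bash
python3 -c "
from go import *
c=snap('wrist','w1'); go((.376,.258,.037,17)); T=c['world_to_cam']; print(-T[:3,:3].T@T[:3,3],T[:3,:3].round(2),c['intrinsics'],proj(c,(.376,.258,.085)),proj(c,(.376,.258,.0)))"
```

```text
t 1.15 at [0.3751 0.2598 0.2004] yaw 17.2 w 0.0854
(0.376, 0.258, 0.037, 17) trans cm [ 0.03  0.2  16.34] roll 0.2
[0.35321587 0.32963398 0.32858834] [[ 0.96  0.3  -0.  ]
 [ 0.28 -0.91  0.29]
 [ 0.09 -0.28 -0.96]] [[311.60011014   0.         320.99127331]
 [  0.         311.60011014 197.58754453]
 [  0.           0.           1.        ]] [321.73179323 198.80803588] [321.57208251 175.58079702]
```

View pics/w1.png

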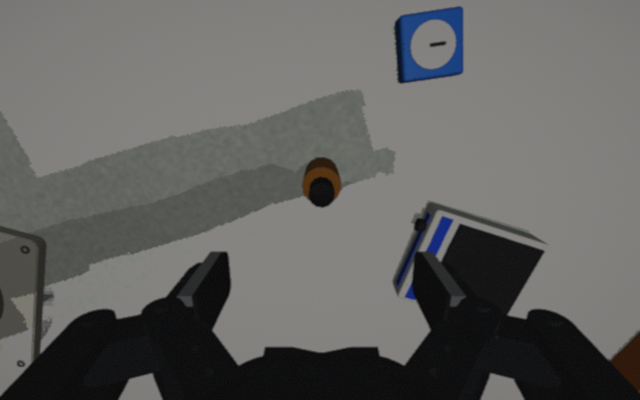

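The wrist view shows the amber bottle at (321,182), its black cap at about (321,192), and nothing near the path of the fingers.

```bash
cat > wm.py <<'E'
from go import *
def cap(c,mask,roi,z,k=0):
    x0,y0,x1,y1=roi; m=np.zeros(mask.shape,np.uint8); m[y0:y1,x0:x1]=mask[y0:y1,x0:x1]
    cs=max(cv2.findContours(m,cv2.RETR_EXTERNAL,cv2.CHAIN_APPROX_NONE)[0],key=cv2.contourArea)
    (u,v),r=cv2.minEnclosingCircle(cs); M=cv2.moments(cs); q=(M['m10']/M['m00'],M['m01']/M['m00'])
    b=cv2.boundingRect(cs); s=np.linalg.norm(ray(c,u+1,v,z)-ray(c,u,v,z)); print('circ',(u,v,r),'mom',q,'box',b,'dia@z mm',b[2]*s*1e3,b[3]*s*1e3,'pos circ',ray(c,u,v,z)[:2].round(4),'mom',ray(c,*q,z)[:2].round(4)); return ray(c,*q,z)
E
python3 -c "
from wm import *
c=load('w1'); p=c['pixels']; g=p.max(2); print(g[150:215:3,321])
cap(c,(g<32).astype(np.uint8),(295,140,345,215),.085)
h=cv2.cvtColor(p,cv2.COLOR_RGB2HSV); cap(c,((h[:,:,1]>90)|(g<32)).astype(np.uint8),(295,140,345,215),.04)
"
```

```text
[104 104 101  41  42  42  82  84  86  38  14  17  20  18  19  15  16  13
  16  89 135 134]
circ (321.0, 191.5, 14.080227851867676) mom (321.22796747967476, 191.65983739837395) box (310, 178, 24, 28) dia@z mm 19.495130191320353 22.74431855654041 pos circ [0.3736 0.2638] mom [0.3738 0.2637]
circ (321.0, 181.5, 23.83809471130371) mom (321.09128474830953, 181.76784372652142) box (302, 158, 39, 48) dia@z mm 37.17114695131988 45.74910394008601 pos circ [0.3744 0.261 ] mom [0.3746 0.2608]
```

```bash
python3 -c "
from wm import *
go((.374,.2615,.2,17),(.374,.2615,.038,17))
from scipy.spatial import distance"
```

```text
t 1.15 at [0.3751 0.2598 0.2004] yaw 17.2 w 0.0854
(0.374, 0.2615, 0.2, 17) trans cm [-0.06 -0.19  0.04] roll 0.2
(0.374, 0.2615, 0.038, 17) trans cm [-0.06 -0.19 16.24] roll 0.2
```

Emit:
play_rows --motion '[{"fingers": -1,"translation": [-0.1,-0.2,4]},{"fingers": -1,"translation": [-0.1,-0.2,8]},{"fingers": -1,"translation": [-0.1,-0.2,11]},{"fingers": -1,"translation": [-0.1,-0.2,13.5]},{"fingers": -1,"translation": [-0.1,-0.2,15.2]},{"fingers": -1,"translation": [-0.1,-0.2,16.2]},{"fingers": -1,"translation": [-0.1,-0.2,16.2]},{"fingers": -1,"translation": [-0.1,-0.2,16.2]}]'

```text
schema error: expected keys fingers, translation, roll
```

Emit:
play_rows --motion '[{"fingers": -1,"translation": [-0.1,-0.2,4],"roll": 0},{"fingers": -1,"translation": [-0.1,-0.2,8],"roll": 0},{"fingers": -1,"translation": [-0.1,-0.2,11],"roll": 0},{"fingers": -1,"translation": [-0.1,-0.2,13.5],"roll": 0},{"fingers": -1,"translation": [-0.1,-0.2,15.2],"roll": 0},{"fingers": -1,"translation": [-0.1,-0.2,16.2],"roll": 0},{"fingers": -1,"translation": [-0.1,-0.2,16.2],"roll": 0},{"fingers": -1,"translation": [-0.1,-0.2,16.2],"roll": 0}]'

```text
clock: 1.82
eef_pos: [0.3735, 0.2611, 0.0381]
tool_rot: [0.989, 0.149, -0.001, 0.0]
ft_force: [-0.2, -1.0, 0.1]
grip_width: 0.0857
```

Emit:
play_rows --motion '[{"fingers": 1,"translation": [0,0,0],"roll": 0},{"fingers": 1,"translation": [0,0,0],"roll": 0},{"fingers": 1,"translation": [0,0,0],"roll": 0},{"fingers": 1,"translation": [0,0,0],"roll": 0},{"fingers": 1,"translation": [0,0,0],"roll": 0},{"fingers": 1,"translation": [0,0,0],"roll": 0},{"fingers": 1,"translation": [0,0,0],"roll": 0},{"fingers": 1,"translation": [0,0,0],"roll": 0},{"fingers": 1,"translation": [0,0,0],"roll": 0},{"fingers": 1,"translation": [0,0,0],"roll": 0},{"fingers": 1,"translation": [0,0,-2],"roll": 0},{"fingers": 1,"translation": [0,0,-5],"roll": 0},{"fingers": 1,"translation": [0,0,-8],"roll": 0},{"fingers": 1,"translation": [0,0,-11],"roll": 0},{"fingers": 1,"translation": [0,0,-12],"roll": 0},{"fingers": 1,"translation": [0,0,-12],"roll": 0}]'

```text
clock: 3.15
eef_pos: [0.3763, 0.2617, 0.1617]
tool_rot: [0.989, 0.148, 0.003, -0.002]
ft_force: [1.6, 0.0, -1.8]
grip_width: 0.0346
```

```bash
python3 -c "
from wm import *
c=snap('wrist','w2'); go((.538,-.138,.158,17),(.538,-.138,.044,17)); T=c['world_to_cam']; print(bot.get_obs()['ft_force'])
p=c['pixels'];g=p.max(2)
for z in (.158+.047,): cap(c,(g<32).astype(np.uint8),(280,150,360,330),z)
"
```

```text
t 3.2 at [0.3752 0.261  0.1596] yaw 17.0 w 0.0345
(0.538, -0.138, 0.158, 17) trans cm [ 3.88 42.92  0.13] roll 0.0
(0.538, -0.138, 0.044, 17) trans cm [ 3.84 42.93 11.53] roll 0.0
[ 0.90584039  1.10886374 -1.37730069]
circ (321.5, 310.9905700683594, 35.420284271240234) mom (321.3794541319181, 305.4833838766742) box (291, 276, 62, 54) dia@z mm 19.85886085842348 17.296427199272063 pos circ [0.3732 0.2706] mom [0.3725 0.2726]
```

View pics/w2.png

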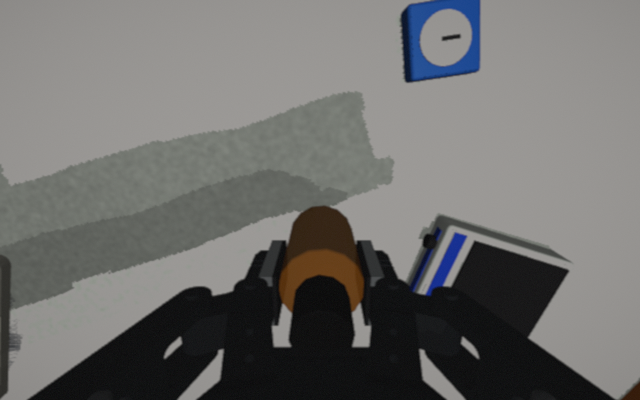

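The amber bottle is held squarely at (320,270) with the opening at 34.5 mm. Next I'll carry it over the grip-end pad.

Emit:
play_rows --motion '[{"fingers": 1,"translation": [0.2,2,0],"roll": 0},{"fingers": 1,"translation": [0.5,5,0],"roll": 0},{"fingers": 1,"translation": [0.8,9,0],"roll": 0},{"fingers": 1,"translation": [1.2,13,0],"roll": 0},{"fingers": 1,"translation": [1.6,17,0],"roll": 0},{"fingers": 1,"translation": [2,21,0],"roll": 0},{"fingers": 1,"translation": [2.4,25,0],"roll": 0},{"fingers": 1,"translation": [2.8,29,0],"roll": 0},{"fingers": 1,"translation": [3.2,33,0],"roll": 0},{"fingers": 1,"translation": [3.5,37,0],"roll": 0},{"fingers": 1,"translation": [3.8,40,0],"roll": 0},{"fingers": 1,"translation": [4,42,0],"roll": 0},{"fingers": 1,"translation": [4,43,0],"roll": 0},{"fingers": 1,"translation": [4,43,0],"roll": 0},{"fingers": 1,"translation": [4,43,0],"roll": 0},{"fingers": 1,"translation": [4,43,0],"roll": 0},{"fingers": 1,"translation": [4,43,0],"roll": 0}]'

```text
clock: 4.62
eef_pos: [0.538, -0.1373, 0.158]
tool_rot: [0.989, 0.149, -0.0, -0.0]
ft_force: [0.4, 0.1, -0.8]
grip_width: 0.0343
```

```bash
python3 -c "
from wm import *
c=snap('wrist','w3'); go((.538,-.138,.158,17),(.538,-.138,.045,17))
# pads in wrist view
g=c['pixels'].max(2); print(proj(c,(.538,-.138,.006)),proj(c,(.558,-.205,.006)),proj(c,(.579,-.272,.006)))
t=snap('top','top1'); s=snap('side','side1')
"
```

```text
t 4.67 at [ 0.5382 -0.1374  0.1583] yaw 17.2 w 0.0345
(0.538, -0.138, 0.158, 17) trans cm [-0.04  0.05  0.03] roll 0.2
(0.538, -0.138, 0.045, 17) trans cm [-0.03  0.06 11.33] roll 0.2
[321.22675019 186.0382661 ] [320.50538384 254.04510118] [320.77401776 313.92382564]
```

View pics/w3.png

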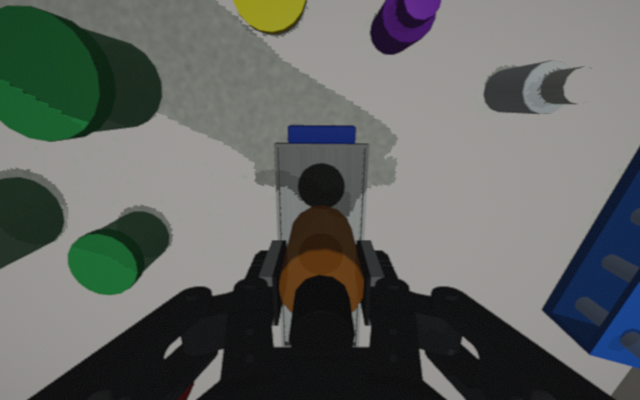

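The pad appears at (321,185), against (321.2,186) predicted, so tray alignment and yaw are good. I'll lower and release.

Emit:
play_rows --motion '[{"fingers": 1,"translation": [0,0.05,3],"roll": 0.2},{"fingers": 1,"translation": [0,0.05,6],"roll": 0.2},{"fingers": 1,"translation": [0,0.05,8.5],"roll": 0.2},{"fingers": 1,"translation": [0,0.05,10],"roll": 0.2},{"fingers": 1,"translation": [0,0.05,10.7],"roll": 0.2},{"fingers": 1,"translation": [0,0.05,11.1],"roll": 0.2},{"fingers": 1,"translation": [0,0.05,11.3],"roll": 0.2},{"fingers": 1,"translation": [0,0.05,11.3],"roll": 0.2},{"fingers": 1,"translation": [0,0.05,11.3],"roll": 0.2}]'

```text
clock: 5.52
eef_pos: [0.5399, -0.1396, 0.0466]
tool_rot: [0.989, 0.147, 0.001, 0.0]
ft_force: [0.3, -0.5, -1.8]
grip_width: 0.0342
```

Emit:
play_rows --motion '[{"fingers": 1,"translation": [0,0,0.05],"roll": 0},{"fingers": 1,"translation": [0,0,0.05],"roll": 0},{"fingers": 1,"translation": [0,0,0.05],"roll": 0}]'

```text
clock: 5.77
eef_pos: [0.5393, -0.1396, 0.0455]
tool_rot: [0.989, 0.146, 0.001, 0.0]
ft_force: [0.3, -0.3, 0.8]
grip_width: 0.0344
```

Emit:
play_rows --motion '[{"fingers": -0.8,"translation": [0,0,0],"roll": 0},{"fingers": -0.8,"translation": [0,0,0],"roll": 0},{"fingers": -0.8,"translation": [0,0,0],"roll": 0},{"fingers": -0.8,"translation": [0,0,0],"roll": 0},{"fingers": -0.8,"translation": [0,0,0],"roll": 0},{"fingers": -0.8,"translation": [0,0,-3],"roll": 0},{"fingers": -0.8,"translation": [0,0,-7],"roll": 0},{"fingers": -0.8,"translation": [0,0,-11],"roll": 0},{"fingers": -0.8,"translation": [0,0,-15],"roll": 0},{"fingers": -0.8,"translation": [1.3,-3.5,-15.5],"roll": 0},{"fingers": -0.8,"translation": [2.6,-7,-15.5],"roll": 0},{"fingers": -0.8,"translation": [3.9,-10.5,-15.5],"roll": 0},{"fingers": -0.8,"translation": [4.8,-13.4,-15.5],"roll": 0},{"fingers": -0.8,"translation": [4.8,-13.4,-15.5],"roll": 0},{"fingers": -0.8,"translation": [4.8,-13.4,-15.5],"roll": 0},{"fingers": -0.8,"translation": [4.8,-13.4,-15.5],"roll": 0}]'

```text
clock: 7.1
eef_pos: [0.5458, 0.0026, 0.1997]
tool_rot: [0.989, 0.147, -0.0, 0.0]
ft_force: [-0.8, 0.2, 0.1]
grip_width: 0.0769
```

```bash
python3 -c "
from wm import *
c=snap('wrist','w4'); 
h=cv2.cvtColor(c['pixels'],cv2.COLOR_RGB2HSV); m=cv2.inRange(h,(125,80,20),(160,255,255)); u,v=map(int,proj(c,(.546,.003,.085))); print(u,v)
cap(c,m,(u-60,v-70,u+60,v+50),.04)
print(h[v-30:v+25:4,u,2])
cap(c,((m>0)&(h[:,:,2]>85)).astype(np.uint8),(u-60,v-70,u+60,v+50),.085)
go((.546,.003,.038,17)); cv2.imwrite('pics/w4c.png',cv2.resize(c['pixels'][60:300,160:560,::-1],None,fx=2,fy=2))
"
```

```text
321 196
circ (332.0, 184.5, 24.58159637451172) mom (330.4925595238095, 184.60925099206347) box (312, 160, 38, 50) dia@z mm 36.23939912698794 47.6834199039315 pos circ [0.5559 0.0042] mom [0.5546 0.0037]
[ 39  41  66  67  62  44  43  69  64  61 120 135 138 136]Traceback (most recent call last):
  File "<string>", line 7, in <module>
    cap(c,((m>0)&(h[:,:,2]>85)).astype(np.uint8),(u-60,v-70,u+60,v+50),.085)
    ~~~^^^^^^^^^^^^^^^^^^^^^^^^^^^^^^^^^^^^^^^^^^^^^^^^^^^^^^^^^^^^^^^^^^^^^
  File "wm.py", line 4, in cap
    cs=max(cv2.findContours(m,cv2.RETR_EXTERNAL,cv2.CHAIN_APPROX_NONE)[0],key=cv2.contourArea)
ValueError: max() iterable argument is empty
```

```bash
python3 -c "
from wm import *
c=load('w4'); h=cv2.cvtColor(c['pixels'],cv2.COLOR_RGB2HSV); m=cv2.inRange(h,(125,80,20),(160,255,255)); m[:,:290]=0;m[:,380:]=0
for v in range(188,212,2): x=np.where(m[v])[0]; print(v,x.min() if len(x) else 0,x.max() if len(x) else 0)
for q in ((331,184),(333,196.5)): print(ray(c,*q,.085))
go((.546,.003,.038,17)); cv2.imwrite('pics/w4c.png',cv2.resize(c['pixels'][60:300,160:560,::-1],None,fx=2,fy=2))
"
```

```text
188 313 349
190 313 349
192 314 349
194 314 348
196 315 347
198 316 346
200 317 344
202 319 343
204 322 342
206 324 340
208 327 337
210 0 0
[0.55009251 0.01508518 0.085     ]
[0.55479756 0.00554206 0.085     ]
t 7.15 at [0.5458 0.002  0.1997] yaw 16.8 w 0.077
(0.546, 0.003, 0.038, 17) trans cm [ 0.05 -0.1  16.17] roll -0.2
```

View pics/w4c.png

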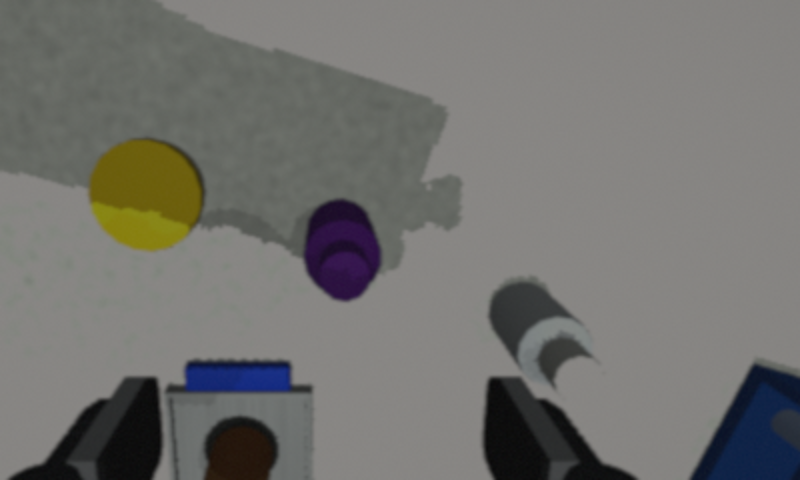

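The wrist view shows the violet cap at full-frame (332,197.5), which puts the bottle at (0.554, 0.005), 9 mm along the jaw axis from here. Amber stands on its pad.

Emit:
play_rows --motion '[{"fingers": -0.8,"translation": [0.9,0,3],"roll": 0},{"fingers": -0.8,"translation": [0.9,0,7],"roll": 0},{"fingers": -0.8,"translation": [0.9,0,11],"roll": 0},{"fingers": -0.8,"translation": [0.9,0,14],"roll": 0},{"fingers": -0.8,"translation": [0.9,0,15.6],"roll": 0},{"fingers": -0.8,"translation": [0.9,0,16.2],"roll": 0},{"fingers": -0.8,"translation": [0.9,0,16.2],"roll": 0},{"fingers": -0.8,"translation": [0.9,0,16.2],"roll": 0},{"fingers": 1,"translation": [0.9,0,16.2],"roll": 0},{"fingers": 1,"translation": [0.9,0,16.2],"roll": 0},{"fingers": 1,"translation": [0.9,0,16.2],"roll": 0},{"fingers": 1,"translation": [0.9,0,16.2],"roll": 0},{"fingers": 1,"translation": [0.9,0,16.2],"roll": 0},{"fingers": 1,"translation": [0.9,0,16.2],"roll": 0},{"fingers": 1,"translation": [0.9,0,16.2],"roll": 0},{"fingers": 1,"translation": [0.9,0,16.2],"roll": 0}]'

```text
clock: 8.48
eef_pos: [0.5556, 0.0054, 0.0395]
tool_rot: [0.989, 0.147, 0.001, 0.0]
ft_force: [-1.7, -0.5, 5.3]
grip_width: 0.0344
```

Emit:
play_rows --motion '[{"fingers": 1,"translation": [0,0,-2],"roll": 0},{"fingers": 1,"translation": [0,0,-5],"roll": 0},{"fingers": 1,"translation": [0,0,-9],"roll": 0},{"fingers": 1,"translation": [0,0,-12],"roll": 0},{"fingers": 1,"translation": [-0.6,3,-13],"roll": 0},{"fingers": 1,"translation": [-1.4,7,-13],"roll": 0},{"fingers": 1,"translation": [-2.2,11,-13],"roll": 0},{"fingers": 1,"translation": [-3,15,-13],"roll": 0},{"fingers": 1,"translation": [-3.9,19,-13],"roll": 0},{"fingers": 1,"translation": [-4.7,22.5,-13],"roll": 0},{"fingers": 1,"translation": [-5.3,25,-13],"roll": 0},{"fingers": 1,"translation": [-5.7,26.6,-13],"roll": 0},{"fingers": 1,"translation": [-5.75,27.2,-13],"roll": 0},{"fingers": 1,"translation": [-5.75,27.2,-13],"roll": 0},{"fingers": 1,"translation": [-5.75,27.2,-13],"roll": 0},{"fingers": 1,"translation": [-5.75,27.2,-13],"roll": 0},{"fingers": 1,"translation": [-5.75,27.2,-13],"roll": 0}]'

```text
clock: 9.9
eef_pos: [0.5785, -0.2699, 0.1679]
tool_rot: [0.989, 0.148, -0.0, -0.0]
ft_force: [-0.3, 0.3, -0.9]
grip_width: 0.0346
```

```bash
python3 -c "
from wm import *
c=snap('wrist','w5'); go((.579,-.272,.158,17),(.579,-.272,.045,17)); print(bot.get_obs()['joint_pos'].round(2))
for p in ((.538,-.138,.091),(.558,-.205,.006),(.579,-.272,.006)): print(proj(c,p))
"
```

```text
t 9.95 at [ 0.5785 -0.2701  0.168 ] yaw 17.0 w 0.0343
(0.579, -0.272, 0.158, 17) trans cm [-0.01  0.2   1.  ] roll -0.0
(0.579, -0.272, 0.045, 17) trans cm [-1.00e-02  2.00e-01  1.23e+01] roll -0.0
[-0.44  0.56  0.27  1.29  0.    0.84]
[321.2449892  -15.98124398]
[320.64460861 108.87385685]
[321.17825828 184.79944524]
```

View pics/w5.png

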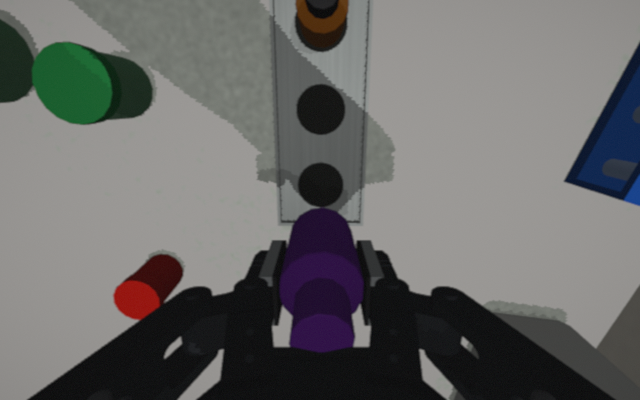

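The pads at (321,109) and (321,184) match the prediction, and violet is held over the far pad. The red pot at (140,295) is clear. I'll lower and release.

Emit:
play_rows --motion '[{"fingers": 1,"translation": [0,0.2,3],"roll": 0},{"fingers": 1,"translation": [0,0.2,6.5],"roll": 0},{"fingers": 1,"translation": [0,0.2,9.5],"roll": 0},{"fingers": 1,"translation": [0,0.2,11],"roll": 0},{"fingers": 1,"translation": [0,0.2,11.7],"roll": 0},{"fingers": 1,"translation": [0,0.2,12.1],"roll": 0},{"fingers": 1,"translation": [0,0.2,12.3],"roll": 0},{"fingers": 1,"translation": [0,0.2,12.3],"roll": 0},{"fingers": 1,"translation": [0,0.2,12.3],"roll": 0},{"fingers": 1,"translation": [0,0.2,12.35],"roll": 0},{"fingers": 1,"translation": [0,0.2,12.35],"roll": 0},{"fingers": 1,"translation": [0,0.2,12.35],"roll": 0}]'

```text
clock: 10.95
eef_pos: [0.5798, -0.2739, 0.0455]
tool_rot: [0.989, 0.146, 0.001, 0.001]
ft_force: [0.8, -1.0, 1.7]
grip_width: 0.0344
```

Emit:
play_rows --motion '[{"fingers": -0.8,"translation": [0,0,0],"roll": 0},{"fingers": -0.8,"translation": [0,0,0],"roll": 0},{"fingers": -0.8,"translation": [0,0,0],"roll": 0},{"fingers": -0.8,"translation": [0,0,0],"roll": 0},{"fingers": -0.8,"translation": [0,0,0],"roll": 0},{"fingers": -0.8,"translation": [0,0,-3],"roll": 0},{"fingers": -0.8,"translation": [0,0,-7],"roll": 0},{"fingers": -0.8,"translation": [0,0,-11],"roll": 0},{"fingers": -0.8,"translation": [0,0,-15],"roll": 0},{"fingers": -0.8,"translation": [0,0,-15.5],"roll": 0},{"fingers": -0.8,"translation": [0,0,-15.5],"roll": 0},{"fingers": -0.8,"translation": [0,0,-15.5],"roll": 0}]'

```text
clock: 11.95
eef_pos: [0.5789, -0.2736, 0.1994]
tool_rot: [0.989, 0.146, 0.0, 0.0]
ft_force: [0.0, -0.9, -1.0]
grip_width: 0.0767
```

```bash
python3 -c "
from wm import *
t=load('top0'); s=load('side0')
p1=ray(t,326,133,.085); print(p1, ray(t,326,143,.0))
print(ray(s,387,202,.085),ray(s,386,224,0.0))
go((*p1[:2].round(3),.2,17))
"
```

```text
[ 0.66257071 -0.01167375  0.085     ] [ 0.65985762 -0.01252581  0.        ]
[ 0.66294933 -0.01991767  0.085     ] [ 0.66749053 -0.02042257  0.        ]
t 11.95 at [ 0.5789 -0.2736  0.1994] yaw 16.8 w 0.0767
(np.float64(0.663), np.float64(-0.012), 0.2, 17) trans cm [ 15.63 -22.6   -0.06] roll -0.2
```

Emit:
play_rows --motion '[{"fingers": -0.8,"translation": [1.6,-2.4,0],"roll": 0},{"fingers": -0.8,"translation": [3.8,-5.6,0],"roll": 0},{"fingers": -0.8,"translation": [6,-8.8,0],"roll": 0},{"fingers": -0.8,"translation": [8.2,-12,0],"roll": 0},{"fingers": -0.8,"translation": [10.4,-15.2,0],"roll": 0},{"fingers": -0.8,"translation": [12.6,-18.4,0],"roll": 0},{"fingers": -0.8,"translation": [14.5,-21,0],"roll": 0},{"fingers": -0.8,"translation": [15.6,-22.6,0],"roll": 0},{"fingers": -0.8,"translation": [15.6,-22.6,0],"roll": 0},{"fingers": -0.8,"translation": [15.6,-22.6,0],"roll": 0},{"fingers": -0.8,"translation": [15.6,-22.6,0],"roll": 0},{"fingers": -0.8,"translation": [15.6,-22.6,0],"roll": 0}]'

```text
clock: 12.95
eef_pos: [0.6619, -0.0134, 0.1981]
tool_rot: [0.989, 0.146, -0.001, -0.0]
ft_force: [0.5, -0.2, -0.5]
grip_width: 0.0767
```

```bash
python3 -c "
from wm import *
c=snap('wrist','w6'); go((.663,-.015,.2,17)); u,v=proj(c,(.663,-.015,.085)); print(u,v)
cv2.imwrite('pics/w6c.png',cv2.resize(c['pixels'][100:300,220:420,::-1],None,fx=3,fy=3,interpolation=cv2.INTER_CUBIC))
"
```

```text
t 13.0 at [ 0.6621 -0.0136  0.1986] yaw 16.7 w 0.0766
(0.663, -0.015, 0.2, 17) trans cm [ 0.05  0.16 -0.14] roll -0.3
322.44817819732214 199.6369914084563
```

View pics/w6c.png

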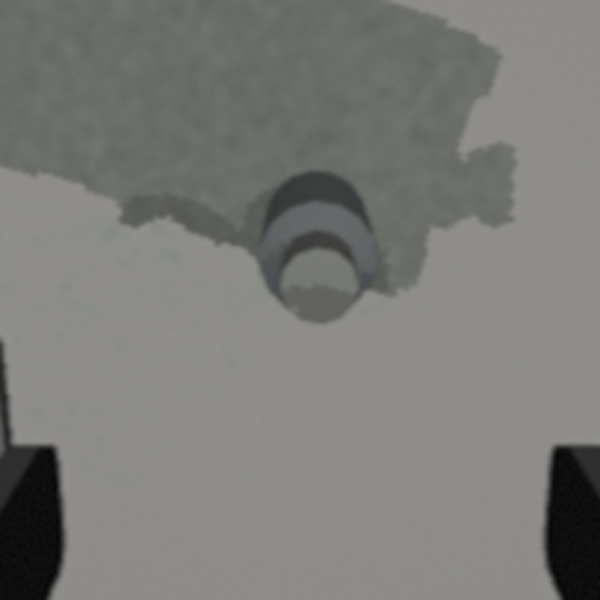

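The white cap top is centred at crop (320,285), full frame (326.7,195), which puts the bottle at (0.665, -0.0105). I'll descend and grasp.

Emit:
play_rows --motion '[{"fingers": -0.8,"translation": [0.4,-0.2,3],"roll": 0},{"fingers": -0.8,"translation": [0.4,-0.2,7],"roll": 0},{"fingers": -0.8,"translation": [0.4,-0.2,11],"roll": 0},{"fingers": -0.8,"translation": [0.4,-0.2,14],"roll": 0},{"fingers": -0.8,"translation": [0.4,-0.2,15.5],"roll": 0},{"fingers": -0.8,"translation": [0.4,-0.2,16.1],"roll": 0},{"fingers": -0.8,"translation": [0.4,-0.2,16.1],"roll": 0},{"fingers": -0.8,"translation": [0.4,-0.2,16.1],"roll": 0},{"fingers": 1,"translation": [0.4,-0.2,16.1],"roll": 0},{"fingers": 1,"translation": [0.4,-0.2,16.1],"roll": 0},{"fingers": 1,"translation": [0.4,-0.2,16.1],"roll": 0},{"fingers": 1,"translation": [0.4,-0.2,16.1],"roll": 0},{"fingers": 1,"translation": [0.4,-0.2,16.1],"roll": 0},{"fingers": 1,"translation": [0.4,-0.2,16.1],"roll": 0},{"fingers": 1,"translation": [0.4,-0.2,16.1],"roll": 0},{"fingers": 1,"translation": [0.4,-0.2,16.1],"roll": 0}]'

```text
clock: 14.33
eef_pos: [0.6671, -0.009, 0.0403]
tool_rot: [0.989, 0.147, 0.002, 0.0]
ft_force: [-0.4, -0.6, 6.1]
grip_width: 0.0343
```

Emit:
play_rows --motion '[{"fingers": 1,"translation": [0,0,-2],"roll": 0},{"fingers": 1,"translation": [0,0,-5],"roll": 0},{"fingers": 1,"translation": [0,0,-9],"roll": 0},{"fingers": 1,"translation": [0,0,-12],"roll": 0},{"fingers": 1,"translation": [-2,2,-13],"roll": 0},{"fingers": 1,"translation": [-4.8,4.6,-13],"roll": 0},{"fingers": 1,"translation": [-7.6,7.3,-13],"roll": 0},{"fingers": 1,"translation": [-10.4,10,-13],"roll": 0},{"fingers": 1,"translation": [-13,12.5,-13],"roll": 0},{"fingers": 1,"translation": [-15,14.4,-13],"roll": 0},{"fingers": 1,"translation": [-16,15.4,-13],"roll": 0},{"fingers": 1,"translation": [-16,15.4,-13],"roll": 0},{"fingers": 1,"translation": [-16,15.4,-13],"roll": 0},{"fingers": 1,"translation": [-16,15.4,-13],"roll": 0},{"fingers": 1,"translation": [-16,15.4,-13],"roll": 0}]'

```text
clock: 15.58
eef_pos: [0.5582, -0.2013, 0.1682]
tool_rot: [0.989, 0.148, 0.0, -0.0]
ft_force: [-0.2, 0.9, -0.2]
grip_width: 0.0344
```

```bash
python3 -c "
from wm import *
go((.5585,-.205,.158,17),(.5585,-.205,.045,17)); t=snap('top','top2'); s=snap('side','side2')
a=cv2.resize(t['pixels'][130:220,320:460,::-1],None,fx=4,fy=4,interpolation=cv2.INTER_CUBIC);b=cv2.resize(s['pixels'][170:350,280:420,::-1],None,fx=2,fy=2,interpolation=cv2.INTER_CUBIC); h=np.zeros((360,840,3),np.uint8);h[:,:560]=a;h[:,560:]=b; cv2.imwrite('pics/c2.png',cv2.convertScaleAbs(cv2.resize(h,(798,342)),alpha=1.6))
"
```

```text
t 15.58 at [ 0.5582 -0.2013  0.1682] yaw 17.0 w 0.0344
(0.5585, -0.205, 0.158, 17) trans cm [-0.08  0.36  1.02] roll -0.0
(0.5585, -0.205, 0.045, 17) trans cm [-0.08  0.36 12.32] roll -0.0
```

View pics/c2.png

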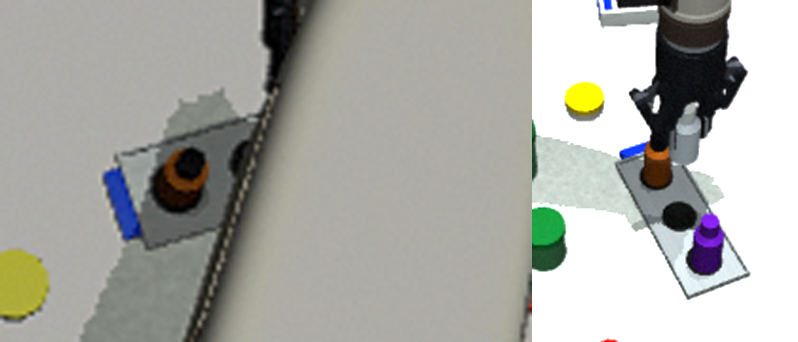

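Amber and violet stand upright on the end pads and the clear bottle hangs over the free middle pad. I'll lower and release.

Emit:
play_rows --motion '[{"fingers": 1,"translation": [0,0.2,3],"roll": 0},{"fingers": 1,"translation": [0,0.2,6.5],"roll": 0},{"fingers": 1,"translation": [0,0.2,9.5],"roll": 0},{"fingers": 1,"translation": [0,0.2,11],"roll": 0},{"fingers": 1,"translation": [0,0.2,11.7],"roll": 0},{"fingers": 1,"translation": [0,0.2,12.1],"roll": 0},{"fingers": 1,"translation": [0,0.2,12.3],"roll": 0},{"fingers": 1,"translation": [0,0.2,12.3],"roll": 0},{"fingers": 1,"translation": [0,0.2,12.3],"roll": 0},{"fingers": 1,"translation": [0,0.2,12.3],"roll": 0},{"fingers": 1,"translation": [0,0.2,12.3],"roll": 0}]'

```text
clock: 16.6
eef_pos: [0.5591, -0.2048, 0.0463]
tool_rot: [0.989, 0.147, 0.001, 0.001]
ft_force: [0.3, 0.7, 0.9]
grip_width: 0.0342
```

Emit:
play_rows --motion '[{"fingers": -0.8,"translation": [0,0,0],"roll": 0},{"fingers": -0.8,"translation": [0,0,0],"roll": 0},{"fingers": -0.8,"translation": [0,0,0],"roll": 0},{"fingers": -0.8,"translation": [0,0,0],"roll": 0},{"fingers": -0.8,"translation": [0,0,0],"roll": 0},{"fingers": -0.8,"translation": [0,0,-3],"roll": 0},{"fingers": -0.8,"translation": [0,0,-7],"roll": 0},{"fingers": -0.8,"translation": [0,0,-11],"roll": 0},{"fingers": -1,"translation": [0,0,-15],"roll": 0},{"fingers": -1,"translation": [-3,-0.3,-15.5],"roll": -7},{"fingers": -1,"translation": [-6,-0.6,-15.5],"roll": -14},{"fingers": -1,"translation": [-9,-0.9,-15.5],"roll": -21},{"fingers": -1,"translation": [-12,-1.2,-15.5],"roll": -28},{"fingers": -1,"translation": [-15,-1.5,-15.5],"roll": -35},{"fingers": -1,"translation": [-17,-1.7,-15.5],"roll": -42},{"fingers": -1,"translation": [-17.6,-1.7,-15.5],"roll": -49},{"fingers": -1,"translation": [-17.6,-1.7,-15.5],"roll": -56},{"fingers": -1,"translation": [-17.6,-1.7,-15.5],"roll": -63},{"fingers": -1,"translation": [-17.6,-1.7,-15.5],"roll": -70},{"fingers": -1,"translation": [-17.6,-1.7,-15.5],"roll": -73}]'

```text
clock: 18.27
eef_pos: [0.3845, -0.2394, 0.2005]
tool_rot: [0.706, 0.708, 0.0, 0.0]
ft_force: [0.3, 0.1, -0.0]
grip_width: 0.0854
```

Emit:
play_rows --motion '[{"fingers": -1,"translation": [0,0,0],"roll": 0},{"fingers": -1,"translation": [0,0,0],"roll": 0},{"fingers": -1,"translation": [0,0,0],"roll": 0}]'

```text
clock: 18.52
eef_pos: [0.3846, -0.2393, 0.2003]
tool_rot: [0.708, 0.706, 0.0, 0.0]
ft_force: [-0.0, -0.6, 0.1]
grip_width: 0.0854
```

```bash
python3 -c "
from wm import *
c=snap('wrist','w7'); go((.385,-.24,.052,90)); h=cv2.cvtColor(c['pixels'],cv2.COLOR_RGB2HSV); m=cv2.inRange(h,(50,100,30),(80,255,255)); u,v=map(int,proj(c,(.385,-.24,.062))); print(u,v,h[v-60:v+50:6,u].tolist())
cv2.imwrite('pics/w7.png',c['pixels'][:,:,::-1])
x=[np.where(m[k,u-70:u+70])[0] for k in range(v-60,v+60,4)]; print([(k,a.min()+u-70,a.max()+u-70) if len(a) else k for k,a in zip(range(v-60,v+60,4),x)])
"
```

```text
t 18.57 at [ 0.3847 -0.2393  0.2003] yaw 89.8 w 0.085
(0.385, -0.24, 0.052, 90) trans cm [-0.06  0.03 14.83] roll -0.2
321 190 [[15, 7, 137], [23, 7, 137], [48, 13, 101], [42, 14, 90], [66, 85, 42], [69, 173, 56], [67, 149, 58], [69, 164, 59], [68, 176, 58], [71, 180, 68], [69, 180, 68], [68, 173, 68], [70, 180, 68], [68, 165, 68], [68, 164, 67], [23, 7, 137], [18, 9, 137], [20, 6, 136], [18, 9, 137]]
[130, 134, 138, 142, 146, 150, (154, np.int64(314), np.int64(318)), (158, np.int64(311), np.int64(336)), (162, np.int64(304), np.int64(340)), (166, np.int64(301), np.int64(343)), (170, np.int64(298), np.int64(345)), (174, np.int64(296), np.int64(348)), (178, np.int64(294), np.int64(350)), (182, np.int64(293), np.int64(351)), (186, np.int64(293), np.int64(351)), (190, np.int64(292), np.int64(351)), (194, np.int64(293), np.int64(351)), (198, np.int64(294), np.int64(350)), (202, np.int64(296), np.int64(348)), (206, np.int64(299), np.int64(345)), (210, np.int64(303), np.int64(342)), (214, np.int64(309), np.int64(335)), 218, 222, 226, 230, 234, 238, 242, 246]
```

View pics/w7.png

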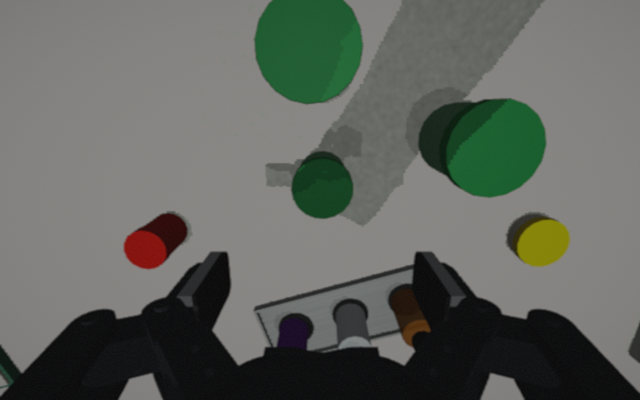

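The small green lid is centred at (321.7,188.5), 60 px across, so the jar is at (0.384, -0.240). The three bottles stand on their pads. Now I'll grip the jar by the lid.

Emit:
play_rows --motion '[{"fingers": -1,"translation": [-0.1,-0.1,3],"roll": 0},{"fingers": -1,"translation": [-0.1,-0.1,7],"roll": 0},{"fingers": -1,"translation": [-0.1,-0.1,10.5],"roll": 0},{"fingers": -1,"translation": [-0.1,-0.1,13],"roll": 0},{"fingers": -1,"translation": [-0.1,-0.1,14.5],"roll": 0},{"fingers": -1,"translation": [-0.1,-0.1,15],"roll": 0},{"fingers": -1,"translation": [-0.1,-0.1,15],"roll": 0},{"fingers": -1,"translation": [-0.1,-0.1,15],"roll": 0},{"fingers": 1,"translation": [-0.1,-0.1,15],"roll": 0},{"fingers": 1,"translation": [-0.1,-0.1,15],"roll": 0},{"fingers": 1,"translation": [-0.1,-0.1,15],"roll": 0},{"fingers": 1,"translation": [-0.1,-0.1,15],"roll": 0},{"fingers": 1,"translation": [-0.1,-0.1,15],"roll": 0},{"fingers": 1,"translation": [-0.1,-0.1,15],"roll": 0},{"fingers": 1,"translation": [-0.1,-0.1,15],"roll": 0}]'

```text
clock: 19.82
eef_pos: [0.3848, -0.2407, 0.0521]
tool_rot: [0.708, 0.706, 0.001, 0.001]
ft_force: [-0.2, 3.0, 6.5]
grip_width: 0.0539
```

Emit:
play_rows --motion '[{"fingers": 1,"translation": [0,0,-2],"roll": 0},{"fingers": 1,"translation": [0,0,-5.5],"roll": 0},{"fingers": 1,"translation": [0,0,-9.5],"roll": 0},{"fingers": 1,"translation": [1,0.4,-13],"roll": 0},{"fingers": 1,"translation": [4,1.6,-14],"roll": 0},{"fingers": 1,"translation": [7.8,3.2,-14],"roll": 0},{"fingers": 1,"translation": [11.6,4.8,-14],"roll": 0},{"fingers": 1,"translation": [15.4,6.4,-14],"roll": 0},{"fingers": 1,"translation": [19.2,8,-14],"roll": 0},{"fingers": 1,"translation": [23,9.5,-14],"roll": 0},{"fingers": 1,"translation": [26.8,11.1,-14],"roll": 0},{"fingers": 1,"translation": [30.6,12.7,-14],"roll": 0},{"fingers": 1,"translation": [34.4,14.2,-14],"roll": 0},{"fingers": 1,"translation": [38,15.7,-14],"roll": 0},{"fingers": 1,"translation": [41.4,17.1,-14],"roll": 0},{"fingers": 1,"translation": [43.8,18.1,-14],"roll": 0},{"fingers": 1,"translation": [45,18.6,-14],"roll": 0},{"fingers": 1,"translation": [45,18.6,-14],"roll": 0},{"fingers": 1,"translation": [45,18.6,-14],"roll": 0},{"fingers": 1,"translation": [45,18.6,-14],"roll": 0}]'

```text
clock: 21.48
eef_pos: [0.5702, 0.2083, 0.1901]
tool_rot: [0.708, 0.706, -0.001, -0.0]
ft_force: [0.5, 0.1, -2.2]
grip_width: 0.054
```

Emit:
play_rows --motion '[{"fingers": 1,"translation": [0,0,0],"roll": 0},{"fingers": 1,"translation": [0,0,0],"roll": 0},{"fingers": 1,"translation": [0,0,0],"roll": 0},{"fingers": 1,"translation": [0,0,0],"roll": 0}]'

```text
clock: 21.82
eef_pos: [0.5709, 0.2084, 0.1906]
tool_rot: [0.708, 0.706, 0.0, 0.0]
ft_force: [0.7, 1.1, -2.2]
grip_width: 0.0537
```

```bash
python3 -c "
from wm import *
c=snap('wrist','w8'); go((.5704,.2105,.087,90))
P=np.array([.5704,.2105])
for dx in(-.048,.048):
  for dy in (-.048,.048): print(proj(c,(P[0]+dx,P[1]+dy,.035)).round(1))
"
```

```text
t 21.87 at [0.5709 0.2085 0.1906] yaw 89.8 w 0.054
(0.5704, 0.2105, 0.087, 90) trans cm [ 0.2  -0.05 10.36] roll -0.2
[270.7 133. ]
[377.9 132.7]
[275.6 232.1]
[373.1 231.9]
```

View pics/w8.png

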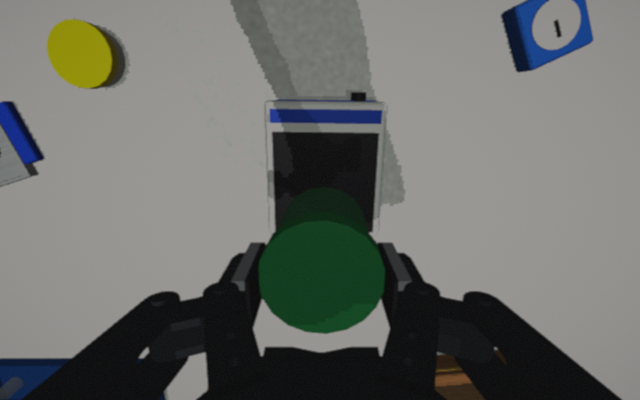

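The plate's front edge runs from (272,132) to (378,132), as predicted, and the jar is held straight. I'll correct by 2 mm and lower it onto the plate.

Emit:
play_rows --motion '[{"fingers": 1,"translation": [0.2,0,3],"roll": 0},{"fingers": 1,"translation": [0.2,0,6],"roll": 0},{"fingers": 1,"translation": [0.2,0,8],"roll": 0},{"fingers": 1,"translation": [0.2,0,9.2],"roll": 0},{"fingers": 1,"translation": [0.2,0,9.8],"roll": 0},{"fingers": 1,"translation": [0.2,0,10.2],"roll": 0},{"fingers": 1,"translation": [0.2,0,10.35],"roll": 0},{"fingers": 1,"translation": [0.2,0,10.35],"roll": 0},{"fingers": 1,"translation": [0.2,0,10.35],"roll": 0},{"fingers": 1,"translation": [0.2,0,10.35],"roll": 0}]'

```text
clock: 22.7
eef_pos: [0.5716, 0.2115, 0.0879]
tool_rot: [0.708, 0.706, 0.001, 0.0]
ft_force: [-0.3, -0.4, -2.2]
grip_width: 0.0539
```

Emit:
play_rows --motion '[{"fingers": 1,"translation": [0,0,0.05],"roll": 0},{"fingers": 1,"translation": [0,0,0.1],"roll": 0},{"fingers": 1,"translation": [0,0,0.1],"roll": 0},{"fingers": 1,"translation": [0,0,0.1],"roll": 0}]'

```text
clock: 23.03
eef_pos: [0.5717, 0.2115, 0.0872]
tool_rot: [0.708, 0.706, 0.001, 0.001]
ft_force: [-0.6, -0.4, 6.3]
grip_width: 0.0541
```

Emit:
play_rows --motion '[{"fingers": -1,"translation": [0,0,0],"roll": 0},{"fingers": -1,"translation": [0,0,0],"roll": 0},{"fingers": -1,"translation": [0,0,0],"roll": 0},{"fingers": -1,"translation": [0,0,0],"roll": 0},{"fingers": -1,"translation": [0,0,-2],"roll": 0},{"fingers": -1,"translation": [0,0,-6],"roll": 0},{"fingers": -1,"translation": [0,0,-10],"roll": 0},{"fingers": -1,"translation": [-2,-1,-11.3],"roll": 0},{"fingers": -1,"translation": [-5.5,-3,-11.3],"roll": 0},{"fingers": -1,"translation": [-9,-4.8,-11.3],"roll": 0},{"fingers": -1,"translation": [-12.5,-6.7,-11.3],"roll": 0},{"fingers": -1,"translation": [-16,-8.6,-11.3],"roll": 0},{"fingers": -1,"translation": [-19,-10.2,-11.3],"roll": 0},{"fingers": -1,"translation": [-21,-11.3,-11.3],"roll": 0},{"fingers": -1,"translation": [-21.4,-11.5,-11.3],"roll": 0},{"fingers": -1,"translation": [-21.4,-11.5,-11.3],"roll": 0},{"fingers": -1,"translation": [-21.4,-11.5,-11.3],"roll": 0},{"fingers": -1,"translation": [-21.4,-11.5,-11.3],"roll": 0},{"fingers": -1,"translation": [-21.4,-11.5,-11.3],"roll": 0}]'

```text
clock: 24.62
eef_pos: [0.456, -0.0015, 0.1987]
tool_rot: [0.707, 0.707, 0.0, -0.0]
ft_force: [0.0, 0.3, -0.3]
grip_width: 0.0851
```

```bash
python3 -c "
from wm import *
c=snap('wrist','w9'); h=cv2.cvtColor(c['pixels'],cv2.COLOR_RGB2HSV); m=cv2.inRange(h,(20,100,50),(38,255,255)); u,v=map(int,proj(c,(.4557,-.0035,.024))); print(u,v)
p=cap(c,m,(u-70,v-70,u+70,v+70),.024); go((p[0],p[1],.017,90))
for n in('top','side'):
  t=snap(n,n+'3'); hh=cv2.cvtColor(t['pixels'],cv2.COLOR_RGB2HSV); g=cv2.inRange(hh,(50,120,60),(75,255,255)); q=proj(t,(.571,.211,.097)).astype(int); print(q); cap(t,g,(q[0]-25,q[1]-20,q[0]+25,q[1]+20),.097)
"
```

```text
319 180
circ (321.09210205078125, 178.1610870361328, 27.624420166015625) mom (320.88711701734957, 178.51465485418973) box (294, 152, 55, 54) dia@z mm 54.82539357181254 53.828568234143226 pos circ [ 0.4536 -0.0024] mom [ 0.454  -0.0026]
t 24.67 at [ 0.4559 -0.0016  0.1986] yaw 90.0 w 0.085
(np.float64(0.4540078604623719), np.float64(-0.002604488495366944), 0.017, 90) trans cm [-0.11 -0.19 18.16] roll -0.0
[250 161]
circ (250.0, 162.0, 9.219644546508789) mom (249.8480286738351, 161.80215053763442) box (241, 153, 19, 18) dia@z mm 55.642939391153625 52.71436363372449 pos circ [0.5706 0.212 ] mom [0.5712 0.2125]
[339 144]
circ (339.9166564941406, 145.0, 9.138323783874512) mom (339.9085365853659, 144.75) box (331, 139, 19, 13) dia@z mm 54.26016439758215 37.125375640450955 pos circ [0.5716 0.2083] mom [0.5718 0.2094]
```

The jar measures (0.5715, 0.211) from both views, within 1–2 mm of the plate's middle. The dish lid is 55 mm across at (0.454, -0.0026). I'll grasp the dish.

Emit:
play_rows --motion '[{"fingers": -1,"translation": [-0.1,-0.2,3],"roll": 0},{"fingers": -1,"translation": [-0.1,-0.2,7],"roll": 0},{"fingers": -1,"translation": [-0.1,-0.2,11],"roll": 0},{"fingers": -1,"translation": [-0.1,-0.2,14],"roll": 0},{"fingers": -1,"translation": [-0.1,-0.2,16],"roll": 0},{"fingers": -1,"translation": [-0.1,-0.2,17.2],"roll": 0},{"fingers": -1,"translation": [-0.1,-0.2,17.8],"roll": 0},{"fingers": -1,"translation": [-0.1,-0.2,18.1],"roll": 0},{"fingers": -1,"translation": [-0.1,-0.2,18.1],"roll": 0},{"fingers": -1,"translation": [-0.1,-0.2,18.1],"roll": 0},{"fingers": 1,"translation": [-0.1,-0.2,18.1],"roll": 0},{"fingers": 1,"translation": [-0.1,-0.2,18.1],"roll": 0},{"fingers": 1,"translation": [-0.1,-0.2,18.1],"roll": 0},{"fingers": 1,"translation": [-0.1,-0.2,18.1],"roll": 0},{"fingers": 1,"translation": [-0.1,-0.2,18.1],"roll": 0},{"fingers": 1,"translation": [-0.1,-0.2,18.1],"roll": 0},{"fingers": 1,"translation": [-0.1,-0.2,18.1],"roll": 0}]'

```text
clock: 26.18
eef_pos: [0.4542, -0.0034, 0.0193]
tool_rot: [0.708, 0.706, 0.001, 0.001]
ft_force: [-1.6, -0.2, 7.8]
grip_width: 0.054
```

Emit:
play_rows --motion '[{"fingers": 1,"translation": [0,0,-2],"roll": 0},{"fingers": 1,"translation": [0,0,-5.5],"roll": 0},{"fingers": 1,"translation": [0,0,-9.5],"roll": 0},{"fingers": 1,"translation": [0,0,-13.5],"roll": 0},{"fingers": 1,"translation": [1,0.5,-17],"roll": 0},{"fingers": 1,"translation": [4,2.2,-18.2],"roll": 0},{"fingers": 1,"translation": [7.5,4.1,-18.2],"roll": 0},{"fingers": 1,"translation": [11,6,-18.2],"roll": 0},{"fingers": 1,"translation": [14.5,8,-18.2],"roll": 0},{"fingers": 1,"translation": [18,9.9,-18.2],"roll": 0},{"fingers": 1,"translation": [20.5,11.2,-18.2],"roll": 0},{"fingers": 1,"translation": [21.4,11.7,-18.2],"roll": 0},{"fingers": 1,"translation": [21.4,11.7,-18.2],"roll": 0},{"fingers": 1,"translation": [21.4,11.7,-18.2],"roll": 0},{"fingers": 1,"translation": [21.4,11.7,-18.2],"roll": 0},{"fingers": 1,"translation": [21.4,11.7,-18.2],"roll": 0},{"fingers": 1,"translation": [21.4,11.7,-18.2],"roll": 0},{"fingers": 1,"translation": [21.4,11.7,-18.2],"roll": 0}]'

```text
clock: 27.68
eef_pos: [0.5707, 0.2092, 0.2003]
tool_rot: [0.709, 0.706, 0.0, 0.0]
ft_force: [0.1, 0.6, -0.5]
grip_width: 0.0537
```

```bash
python3 -c "
from wm import *
c=snap('wrist','w10'); go((.5715,.211,.1163,90)); print(bot.get_obs()['ft_force'])
h=cv2.cvtColor(c['pixels'],cv2.COLOR_RGB2HSV); m=cv2.inRange(h,(50,100,30),(80,255,255)); print(proj(c,(.5715,.211,.097)),cv2.boundingRect(m[100:300,200:440]))
m=cv2.inRange(h,(20,100,30),(38,255,255)); cap(c,m,(200,150,440,400),.205)
"
```

```text
t 27.73 at [0.5708 0.2093 0.2002] yaw 89.8 w 0.0536
(0.5715, 0.211, 0.1163, 90) trans cm [0.17 0.07 8.39] roll -0.2
[-0.22579378  0.65865963 -1.59529915]
[324.51055571 203.17134588] (90, 58, 73, 62)
circ (320.8353576660156, 273.0433654785156, 61.82966995239258) mom (320.96962293721765, 270.7113333947942) box (260, 213, 123, 115) dia@z mm 54.95704135116849 51.382599637271355 pos circ [0.5694 0.2084] mom [0.5682 0.2084]
```

View pics/w10.png

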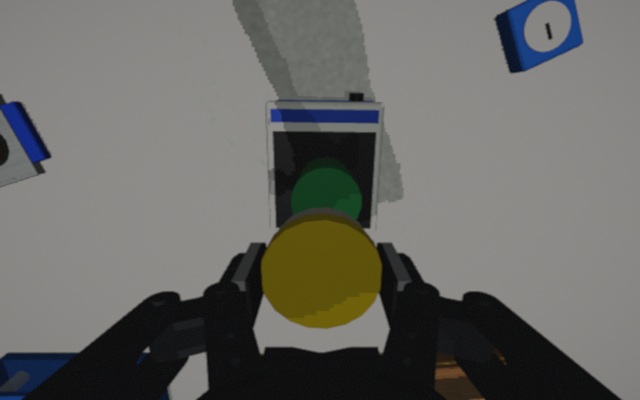

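```bash
python3 -c "
from wm import *
c=load('w8'); h=cv2.cvtColor(c['pixels'],cv2.COLOR_RGB2HSV); m=cv2.inRange(h,(50,100,30),(80,255,255)); 
for k in range(215,335,10): x=np.where(m[k,240:400])[0]+240; print(k,x.min(),x.max(),end='; ')
b=332; print(ray(c,322,331-61,.2005)-[.5709,.2085,0])
c=load('w10'); print(ray(c,321.5,327-60,.205)-[.5708,.2093,0])
h=cv2.cvtColor(c['pixels'],cv2.COLOR_RGB2HSV); m=cv2.inRange(h,(20,100,30),(38,255,255)); m2=cv2.inRange(h,(50,100,30),(80,255,255))
for k in range(215,335,10): x=np.where(m[k,240:400])[0]+240; print(k,x.min() if len(x) else 0,x.max() if len(x) else 0,end='; ')
print()
for k in range(180,212,4): x=np.where(m2[k,240:400])[0]+240; print(k,x.min() if len(x) else 0,x.max() if len(x) else 0,end='; ')
"
```

```text
215 286 362; 225 280 364; 235 274 368; 245 267 377; 255 261 380; 265 258 383; 275 258 384; 285 259 384; 295 261 381; 305 269 375; 315 277 366; 325 292 351; [-0.0058764  -0.00041312  0.2005    ]
[-0.00445015 -0.00064086  0.205     ]
215 304 336; 225 284 358; 235 275 366; 245 269 373; 255 263 379; 265 260 382; 275 261 381; 285 261 381; 295 265 376; 305 272 370; 315 283 360; 325 303 339; 
180 297 354; 184 295 357; 188 293 359; 192 292 360; 196 291 361; 200 291 361; 204 291 361; 208 292 361;
```

The jar lid sits at u = 326 and the dish is held level. It needs +2.5 mm along the jaw axis and nothing across it. I'll lower it onto the jar.

Emit:
play_rows --motion '[{"fingers": 1,"translation": [0.25,0,3],"roll": 0},{"fingers": 1,"translation": [0.25,0,5.5],"roll": 0},{"fingers": 1,"translation": [0.25,0,7],"roll": 0},{"fingers": 1,"translation": [0.25,0,7.8],"roll": 0},{"fingers": 1,"translation": [0.25,0,8.1],"roll": 0},{"fingers": 1,"translation": [0.25,0,8.3],"roll": 0},{"fingers": 1,"translation": [0.25,0,8.3],"roll": 0},{"fingers": 1,"translation": [0.25,0,8.3],"roll": 0},{"fingers": 1,"translation": [0.25,0,8.3],"roll": 0},{"fingers": 1,"translation": [0.25,0,8.3],"roll": 0}]'

```text
clock: 28.57
eef_pos: [0.5715, 0.2129, 0.1179]
tool_rot: [0.708, 0.706, 0.001, 0.0]
ft_force: [0.6, -0.2, -0.9]
grip_width: 0.0538
```

Emit:
play_rows --motion '[{"fingers": 1,"translation": [-0.1,0,0],"roll": 0},{"fingers": 1,"translation": [-0.1,0,0.1],"roll": 0},{"fingers": 1,"translation": [-0.1,0,0.15],"roll": 0},{"fingers": 1,"translation": [-0.1,0,0.15],"roll": 0},{"fingers": 1,"translation": [-0.1,0,0.15],"roll": 0},{"fingers": 1,"translation": [-0.1,0,0.15],"roll": 0}]'

```text
clock: 29.07
eef_pos: [0.5712, 0.2117, 0.1164]
tool_rot: [0.708, 0.706, 0.001, 0.0]
ft_force: [-1.5, -1.6, 4.9]
grip_width: 0.0539
```

Emit:
play_rows --motion '[{"fingers": -1,"translation": [0,0,0],"roll": 0},{"fingers": -1,"translation": [0,0,0],"roll": 0},{"fingers": -1,"translation": [0,0,0],"roll": 0},{"fingers": -1,"translation": [0,0,0],"roll": 0},{"fingers": -1,"translation": [0,0,0],"roll": 0},{"fingers": -1,"translation": [0,0,-2],"roll": 0},{"fingers": -1,"translation": [0,0,-5],"roll": 0},{"fingers": -1,"translation": [0,0,-8],"roll": 0},{"fingers": -1,"translation": [-1,-3,-10],"roll": 0},{"fingers": -1,"translation": [-2,-7,-10],"roll": 0},{"fingers": -1,"translation": [-3,-11,-10],"roll": 0},{"fingers": -1,"translation": [-4,-15,-10],"roll": 0},{"fingers": -1,"translation": [-5,-18,-10],"roll": 0},{"fingers": -1,"translation": [-5,-20,-10],"roll": 0},{"fingers": -1,"translation": [-5,-20,-10],"roll": 0},{"fingers": -1,"translation": [-5,-20,-10],"roll": 0}]'

```text
clock: 30.4
eef_pos: [0.3702, 0.1622, 0.2158]
tool_rot: [0.708, 0.706, 0.001, 0.0]
ft_force: [0.4, 0.3, -0.8]
grip_width: 0.0853
```

```bash
python3 -c "
from wm import *
t=snap('top','top4'); s=snap('side','side4'); print(bot.get_obs()['clock'])
for n,c in(('top',t),('side',s)):
  h=cv2.cvtColor(c['pixels'],cv2.COLOR_RGB2HSV); q=proj(c,(.571,.211,.121)).astype(int); print(n,q); cap(c,cv2.inRange(h,(22,120,60),(36,255,255)),(q[0]-25,q[1]-20,q[0]+25,q[1]+20),.121)
  for nm,lo,hi,z,p in (('red',(0,150,60),(6,255,255),.054,(.4475,-.411)),('timer',(105,130,60),(125,255,255),.02,(.436,.414))):
    q=proj(c,(*p,z)).astype(int); print(nm); cap(c,cv2.inRange(h,lo,hi),(max(q[0]-20,0),max(q[1]-25,0),q[0]+20,q[1]+25),z)
a=cv2.resize(t['pixels'][125:235,170:490,::-1],None,fx=2.4,fy=2.4,interpolation=cv2.INTER_CUBIC);b=cv2.resize(s['pixels'][115:300,270:420,::-1],None,fx=1.7,fy=1.7,interpolation=cv2.INTER_CUBIC)
im=np.zeros((a.shape[0]+b.shape[0],a.shape[1],3),np.uint8); im[:a.shape[0]]=a; im[a.shape[0]:,:b.shape[1]]=b; cv2.imwrite('pics/c4.png',cv2.convertScaleAbs(im,alpha=1.6))
"
```

```text
30.5
top [248 159]
circ (248.88136291503906, 159.19491577148438, 9.662247657775879) mom (248.88910505836577, 158.99221789883268) box (240, 150, 19, 19) dia@z mm 54.45211936403621 54.45211936403621 pos circ [0.5721 0.2107] mom [0.5727 0.2107]
red
circ (460.40625, 204.1875, 6.838425636291504) mom (460.29216467463476, 204.19256308100927) box (454, 198, 14, 14) dia@z mm 41.83886659089848 41.83886659089848 pos circ [ 0.4475 -0.4113] mom [ 0.4475 -0.411 ]
timerTraceback (most recent call last):
  File "<string>", line 7, in <module>
    q=proj(c,(*p,z)).astype(int); print(nm); cap(c,cv2.inRange(h,lo,hi),(max(q[0]-20,0),max(q[1]-25,0),q[0]+20,q[1]+25),z)
                                             ~~~^^^^^^^^^^^^^^^^^^^^^^^^^^^^^^^^^^^^^^^^^^^^^^^^^^^^^^^^^^^^^^^^^^^^^^^^^^
  File "wm.py", line 4, in cap
    cs=max(cv2.findContours(m,cv2.RETR_EXTERNAL,cv2.CHAIN_APPROX_NONE)[0],key=cv2.contourArea)
ValueError: max() iterable argument is empty
```

Emit:
play_rows --motion '[{"fingers": -1,"translation": [-3,-1.3,-1],"roll": 0},{"fingers": -1,"translation": [-6.5,-2.8,-2],"roll": 0},{"fingers": -1,"translation": [-10,-4.3,-3],"roll": 0},{"fingers": -1,"translation": [-13.5,-5.8,-4],"roll": 0},{"fingers": -1,"translation": [-16.5,-7.2,-4],"roll": 0},{"fingers": -1,"translation": [-18,-8,-4],"roll": 0},{"fingers": -1,"translation": [-18,-8,-4],"roll": 0},{"fingers": -1,"translation": [-18,-8,-4],"roll": 0}]'

```text
clock: 31.17
eef_pos: [0.2912, -0.0183, 0.2556]
tool_rot: [0.709, 0.705, 0.0, 0.0]
ft_force: [0.2, 0.2, 0.1]
grip_width: 0.0853
```

```bash
python3 -c "
from wm import *
t=snap('top','top5'); s=snap('side','side5'); print(bot.get_obs()['clock'])
a=cv2.resize(t['pixels'][125:235,170:490,::-1],None,fx=2.4,fy=2.4,interpolation=cv2.INTER_CUBIC);b=cv2.resize(s['pixels'][115:300,270:420,::-1],None,fx=1.7,fy=1.7,interpolation=cv2.INTER_CUBIC)
im=np.zeros((a.shape[0]+b.shape[0],a.shape[1],3),np.uint8); im[:a.shape[0]]=a; im[a.shape[0]:,:b.shape[1]]=b; cv2.imwrite('pics/c5.png',cv2.convertScaleAbs(im,alpha=1.6))
for n,c in(('top',t),('side',s)):
  h=cv2.cvtColor(c['pixels'],cv2.COLOR_RGB2HSV)
  for nm,lo,hi,z,p in (('jar',(50,120,60),(75,255,255),.097,(.571,.211)),('dish',(22,120,60),(36,255,255),.121,(.571,.211)),('violet',(130,100,30),(150,255,255),.091,(.579,-.272)),('timer',(105,130,60),(125,255,255),.0,(.436,.414))):
    try: q=proj(c,(*p,z)).astype(int); print(n,nm,q); cap(c,cv2.inRange(h,lo,hi),(max(q[0]-20,0),max(q[1]-25,0),q[0]+20,q[1]+25),z)
    except ValueError: print('none')
"
```

```text
31.2667
top jar [250 161]Traceback (most recent call last):
  File "<string>", line 9, in <module>
    try: q=proj(c,(*p,z)).astype(int); print(n,nm,q); cap(c,cv2.inRange(h,lo,hi),(max(q[0]-20,0),max(q[1]-25,0),q[0]+20,q[1]+25),z)
                                                      ~~~^^^^^^^^^^^^^^^^^^^^^^^^^^^^^^^^^^^^^^^^^^^^^^^^^^^^^^^^^^^^^^^^^^^^^^^^^^
  File "wm.py", line 5, in cap
    (u,v),r=cv2.minEnclosingCircle(cs); M=cv2.moments(cs); q=(M['m10']/M['m00'],M['m01']/M['m00'])
                                                              ~~~~~~~~^~~~~~~~~
ZeroDivisionError: float division by zero
```

View pics/c5.png

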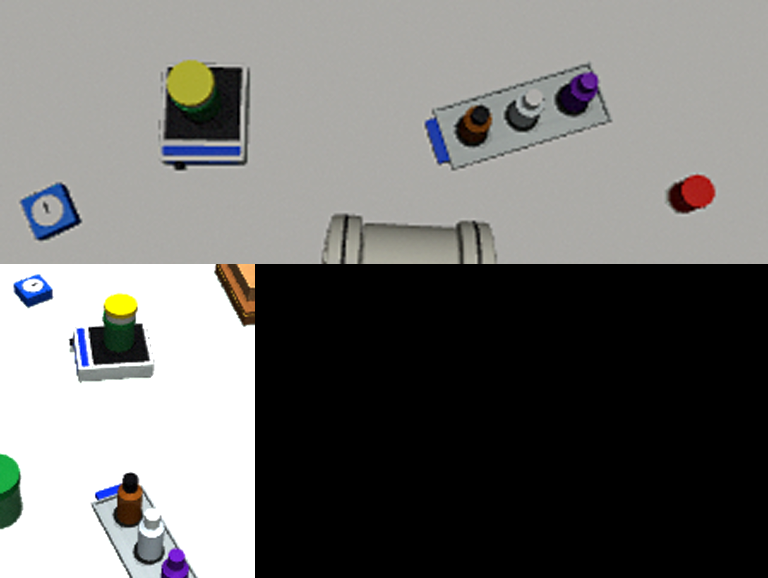

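The final view shows amber, clear and violet standing on their pads (crop (475,125), (525,108), (578,95)) and the dish, lid up, on the jar at (190,85). The red pot and timer look unmoved. One last numeric check before I hand in.

```bash
python3 -c "
from m import *
for n in('top','side'):
  c=load(n+'5'); c0=load(n+'0')
  for nm,lo,hi,z,p,r in (('dish',(22,120,60),(36,255,255),.121,(.571,.211),22),('violet',(130,100,30),(150,255,255),.05,(.579,-.272),18),('amber',(3,100,30),(20,255,255),.036,(.538,-.138),12),('timer',(105,130,60),(125,255,255),.0,(.436,.414),25),('red',(0,150,60),(6,255,255),.054,(.4475,-.414),22)):
    u,v=proj(c,(*p,z)).astype(int); roi=(max(u-r,0),max(v-r,0),u+r,v+r)
    print(n,nm,(u,v),[(s,ce,ray(c,*ce,z)[:2].round(4)) for s,ce,_ in blobs(c,lo,hi,roi)], [ce for s,ce,_ in blobs(c0,lo,hi,roi)] if nm in('timer','red') else '')
"
```

```text
top dish (np.int64(248), np.int64(159)) [([240, 150, 19, 19, 284], [248.9, 159.0], array([0.5727, 0.2106]))] 
top violet (np.int64(411), np.int64(162)) [([407, 155, 12, 12, 93], [413.1, 160.5], array([ 0.5848, -0.2782]))] 
top amber (np.int64(367), np.int64(176)) [([363, 169, 12, 12, 54], [367.9, 175.8], array([ 0.5411, -0.14  ]))] 
top timer (np.int64(189), np.int64(212)) [([179, 202, 22, 22, 167], [189.9, 212.8], array([0.4357, 0.414 ]))] [[190.0, 212.7]]
top red (np.int64(461), np.int64(204)) [([454, 198, 14, 14, 145], [460.3, 204.2], array([ 0.4475, -0.411 ]))] [[460.3, 204.2]]
side dish (np.int64(339), np.int64(137)) [([331, 132, 20, 16, 236], [340.5, 139.4], array([0.5722, 0.2036]))] 
side violet (np.int64(371), np.int64(294)) [([364, 282, 17, 30, 392], [372.1, 297.7], array([ 0.5793, -0.2796]))] 
side amber (np.int64(344), np.int64(254)) [([339, 245, 15, 21, 239], [345.7, 256.1], array([ 0.5391, -0.1442]))] 
side timer (np.int64(289), np.int64(131)) [([278, 121, 22, 19, 134], [289.1, 129.7], array([0.4349, 0.4238]))] [[288.8, 128.7]]
side red (np.int64(320), np.int64(357)) [([311, 349, 20, 29, 389], [320.5, 361.0], array([ 0.4467, -0.4209]))] [[320.6, 359.4]]
```

```bash
python3 -c "
from h import *
print(bot.job_done(), bot.get_obs()['clock'])"
```

```text
the job is handed in; nothing more can be done
the job is handed in; nothing more can be done
```

The staining corner is set out as asked, and I handed it in at about 31 s on the robot's clock.

- **Bottles:** the order was amber, violet, clear. Amber stands on the pad by the blue grip, violet on the far pad and clear in between. When I let go of each, the gripper was within about 2 mm of the pad centre. The last pictures show all three upright on their pads.
- **Jar:** the smallest of the three green-lidded jars is on the warmer's plate at about (0.5715, 0.211). That is 1–2 mm from the plate's middle, (0.5704, 0.2105).
- **Dish:** it sits lid up on the jar. The top view puts it at (0.573, 0.211), about 1 mm off the jar.
- **Red pot and timer:** in the top view they are at the same pixels as at the start, to within 0.1 px.

**Where the checks disagreed:** the side view gave y values 4–8 mm lower for the dish, amber and violet. Its colour patches include the front faces of the objects, and it shifted by 1–2 px even for the pot and timer, which were not touched. I trusted the top view and the gripper positions instead.

The last check had no colour mask for the clear bottle, so its final position comes from the gripper reading and the picture only. The largest wrist force I read was about 8 N.

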